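Set out the stacked gourd display stands

ROBOT

A 6-joint arm with a two-finger parallel gripper is mounted at the origin on the work surface. World frame = base frame: x ahead of the robot, y to its left, z up, the work surface at z = 0. Lengths are in mm, angles in rad, forces in N, time in s.
With the tool pointing down it reaches from about 350 to 850 mm from the base axis. Payload 8.1 kg.
Tool frame: the origin (TCP) lies on the mounting face of the last link; the fingertips stand 173 mm ahead of it and the grasp point (between the pads) lies 155 mm ahead of it; z points along the fingers, y is the line along which they close (so a half turn about z gives the same grasp; the last joint's range is limited). The gripper opens to 85 mm and grips with 20 to 120 N. Pads are 22 mm wide; open, the fingers measure 114 mm over their backs; the gripper's body (76 mm by 85 mm) begins 54 mm behind the grasp point. The pads swing forward as they close: fully open they stand 13 mm farther back than shut.
Start: joints at [1.056, 0.13, 1.488, -0, 1.523, -0.085], TCP at [249.994, 545.445, 404.692] pointing down, gripper open.
Joint ranges: [-2.96, 2.96], [-0.89, 2.26], [0.02, 2.5], [-1.34, 4.48], [0, 2.73], [-2.66, 2.66]. Speed limits (rad/s): [2.39, 2.39, 2.79, 3.14, 3.14, 3.14].

INTERFACE

Orientations are given as a rotation vector (axis times angle).
In Python, from rig import readout, imaging, finish_job gives the robot as it stands.
- The arm moves only by the shell command python3 -m creep 'ROWS'. ROWS is text: rows parted by semicolons, each of 7 numbers parted by spaces: the turn, a rotation vector about the tool's x, y, z in degrees, then the shift along the tool's x, y, z in m, then the gripper command: -1 is shut, 1 is fully open, values between are in proportion. In form: wx wy wz x y z hand; .... A call has 1 to 5 rows; each row shifts and turns the commanded pose from where the row before left it, along the tool's axes as they then stand; what a row does not reach is not made up. A row lasts 1/10 s, in which the tool goes at most 50 mm and 8.59 degrees, less where a joint would pass 70% of its speed; a pose out of reach is approached as far as the arm can. A call is refused whole if a number of a shift passes 0.05 or a number of a turn 8.59, either way. A call with a gripper value outside its range is refused whole. The fingers move at their own pace and stop on an object; the grip force is fixed at half the most. Time passes only in rows, so rows that do not move let the fingers close. It gives the time, the measured TCP pose, the force, the opening and the grip force at its end, in the units of the state.
- readout.observe(): the state, without advancing time (a new reading comes with each control period).
- imaging.get_image(name): name is "scene" or "top"; returns a dict with "image" (384x512x3 uint8, blue, green, red), "camera_matrix" (3x3 intrinsics, pixels), "pose" (4x4, takes a point from camera to world coordinates). Camera axes: x right, y up, looking along -z (the intrinsics and any distortion apply to the point x, -y, -z); pixel columns grow to the right and rows downward; lengths in mm; the calibration is good to about 2 mm. A picture is of the moment at which its call begins. There is no depth.
- finish_job(): hands the job in; it is judged then, once.
The state is a dict: "clock": time; "q": joint angles; "dq": joint speeds; "joint_torque": joint torques, N m; "eef_pos": TCP position; "orientation": TCP orientation; "ft_force": force on the tool from outside, world axes, zero at the start; "moment": the same for the moment, N m; "width": finger opening in mm; "gripper_force": force on a finger pad.
Only numpy, scipy, OpenCV 4.12 (cv2) and the standard library are available. Lean on these libraries where they do the work, as an engineer would, in place of code of your own. Each camera call takes 0.05 s, during which the arm holds its last target. There are 200 camera calls.

TASK

The five dark wooden gourd stands have been left in two piles. Take the piles apart and set each stand upright and centred on the pale plinth of its own shape and size, without tipping any stand over. It does not matter which way round a stand is turned.

Things in the scene. Friction and masses are not known exactly. Their poses are not given: they have to be found in the camera images.
- stand_large_round_mid (a point): The large round disc-shaped display stand, loose, solid dark wood with a thin pale tan cork facing on its top: 66 mm diameter, 30 mm high, straight-sided for grasping, under 130 g. At the start it is at the bottom of one of the two piles, standing on the table, roughly centred. The point is its centre, 15 mm above its underside; z is up.
- stand_large_square_mid (a point): The large square display stand, loose, solid dark wood with a thin pale tan cork facing on its top: 66 mm side (sides along its x and y axes), 30 mm high, straight-sided for grasping, under 130 g. At the start it is at the bottom of the other pile, standing on the table, roughly centred. The point is its centre, 15 mm above its underside; z is up.
- stand_medium_round_mid (a point): The medium round disc-shaped display stand, loose, solid dark wood with a thin pale tan cork facing on its top: 44 mm diameter, 30 mm high, straight-sided for grasping, under 130 g. At the start it lies as second piece on either of the two large stands, roughly centred. The point is its centre, 15 mm above its underside; z is up.
- stand_medium_square_mid (a point): The medium square display stand, loose, solid dark wood with a thin pale tan cork facing on its top: 44 mm side (sides along its x and y axes), 30 mm high, straight-sided for grasping, under 130 g. At the start it lies as second piece on the other large stand, roughly centred. The point is its centre, 15 mm above its underside; z is up.
- stand_small_hexagon_mid (a point): The small hexagonal display stand, loose, solid dark wood with a thin pale tan cork facing on its top: 28 mm across flats (one pair of flats faces its +y and -y axis, the others lie 60 degrees on), 30 mm high, straight-sided for grasping, under 130 g. At the start it lies as third piece on the medium round stand, roughly centred. The point is its centre, 15 mm above its underside; z is up.
- plinth_large_round_top (a point): The place for the large round disc-shaped stand: a flat round disc-shaped plinth of pale wood fixed to the white table, 90 mm diameter, 10 mm high, empty at the start. The point is the centre of its top face, 10 mm above the table; z is up.
- plinth_large_square_top (a point): The place for the large square stand: a flat square plinth of pale wood fixed to the white table, 90 mm side (sides along its x and y axes), 10 mm high, empty at the start. The point is the centre of its top face, 10 mm above the table; z is up.
- plinth_medium_round_top (a point): The place for the medium round disc-shaped stand: a flat round disc-shaped plinth of pale wood fixed to the white table, 64 mm diameter, 10 mm high, empty at the start. The point is the centre of its top face, 10 mm above the table; z is up.
- plinth_medium_square_top (a point): The place for the medium square stand: a flat square plinth of pale wood fixed to the white table, 64 mm side (sides along its x and y axes), 10 mm high, empty at the start. The point is the centre of its top face, 10 mm above the table; z is up.
- plinth_small_hexagon_top (a point): The place for the small hexagonal stand: a flat hexagonal plinth of pale wood fixed to the white table, 48 mm across flats (one pair of flats faces its +y and -y axis, the others lie 60 degrees on), 10 mm high, empty at the start. The point is the centre of its top face, 10 mm above the table; z is up.
Things that resemble listed ones, but are neither listed nor needed, are in the scene too. What is shaped like the part that bears plinth_large_round_top but turquoise or yellow is not meant.

How it is judged (in metres and radians):
At the end, for the whole second after the job is handed in: Each of the five stands stands upright (within 0.12 rad) and at rest directly on the plinth of its own shape and size, its centre within 12 mm of the plinth's centre in the horizontal plane and 15 mm (within 4 mm) above the plinth's top (horizontal distance between stand_large_round_mid and plinth_large_round_top below 0.012 m and z of stand_large_round_mid in the frame of plinth_large_round_top between 0.011 and 0.019 m and angle between each of stand_large_round_mid, stand_large_square_mid, stand_medium_round_mid, stand_medium_square_mid, stand_small_hexagon_mid's own z axis and vertical below 0.12 rad and linear speed of each of stand_large_round, stand_large_square, stand_medium_round, stand_medium_square, stand_small_hexagon below 0.02 m/s and horizontal distance between stand_large_square_mid and plinth_large_square_top below 0.012 m and z of stand_large_square_mid in the frame of plinth_large_square_top between 0.011 and 0.019 m and horizontal distance between stand_medium_round_mid and plinth_medium_round_top below 0.012 m and z of stand_medium_round_mid in the frame of plinth_medium_round_top between 0.011 and 0.019 m and horizontal distance between stand_medium_square_mid and plinth_medium_square_top below 0.012 m and z of stand_medium_square_mid in the frame of plinth_medium_square_top between 0.011 and 0.019 m and horizontal distance between stand_small_hexagon_mid and plinth_small_hexagon_top below 0.012 m and z of stand_small_hexagon_mid in the frame of plinth_small_hexagon_top between 0.011 and 0.019 m); the robot touches nothing.
It fails at once if a stand is tipped over (leans more than 0.7 rad) (angle between any of stand_large_round_mid, stand_large_square_mid, stand_medium_round_mid, stand_medium_square_mid, stand_small_hexagon_mid's own z axis and vertical above 0.7 rad).
It also fails if it takes over 131 s, if anything falls off the work surface, if the arm or the gripper's body presses on something with over 40 N, if the wrist force passes 120 N, or if a joint passes its speed limit or range.

## Working session

There is one attempt and no reset: what is moved stays moved. The work goes in short steps, Python scripts to look and compute and a shell command to move; the robot and the scene stay as the last step left them, time stands still between calls to the robot, and variables do not carry over. Pictures are saved under pics/ and viewed, at most 14 in all, crops included, and the job is handed in when it is done.

```bash
mkdir -p pics; ls
python3 - <<'E'
from rig import readout, imaging
import cv2,numpy as np
print(readout.observe())
for n in("scene","top"):
    d=imaging.get_image(n);cv2.imwrite(f"pics/{n}0.png",d["image"]);print(d["camera_matrix"],np.round(d["pose"],3),[k for k in d])
E
```

```text
pics
{'clock': 0.0, 'q': array([ 1.05557656e+00,  1.31181380e-01,  1.48927100e+00, -5.07630045e-06,
        1.52298695e+00, -8.54105096e-02]), 'dq': array([-0.00014859, -0.00132269, -0.00018967, -0.00216861, -0.00090105,
       -0.00246247]), 'joint_torque': array([-2.57792395e-03, -5.69395101e+01, -5.00553989e+01, -3.44798482e-04,
        1.48261007e-02,  4.82559017e-06]), 'eef_pos': array([249.89418922, 545.23816075, 403.63660142]), 'orientation': array([-6.69841879e-01, -3.06879567e+00,  2.77279175e-03]), 'ft_force': array([0.34424021, 0.40221428, 0.33289974]), 'moment': array([ 0.01078327,  0.01792532, -0.02111824]), 'gripper_force': 0.0, 'width': 85.35122920167646}
[[361.79667853   0.         251.98565225]
 [  0.         361.79667853 191.85385208]
 [  0.           0.           1.        ]] [[-3.780000e-01 -5.110000e-01  7.720000e-01  1.301729e+03]
 [ 9.260000e-01 -2.290000e-01  3.020000e-01  3.456370e+02]
 [ 2.200000e-02  8.290000e-01  5.590000e-01  6.893890e+02]
 [ 0.000000e+00  0.000000e+00  0.000000e+00  1.000000e+00]] ['image', 'camera_matrix', 'pose']
[[353.53916305   0.         257.81148488]
 [  0.         353.53916305 193.05573264]
 [  0.           0.           1.        ]] [[-2.700000e-02  9.910000e-01 -1.280000e-01  3.128430e+02]
 [-1.000000e+00 -2.800000e-02 -3.000000e-03 -1.833000e+00]
 [-7.000000e-03  1.280000e-01  9.920000e-01  1.306666e+03]
 [ 0.000000e+00  0.000000e+00  0.000000e+00  1.000000e+00]] ['image', 'camera_matrix', 'pose']
```

View pics/scene0.png

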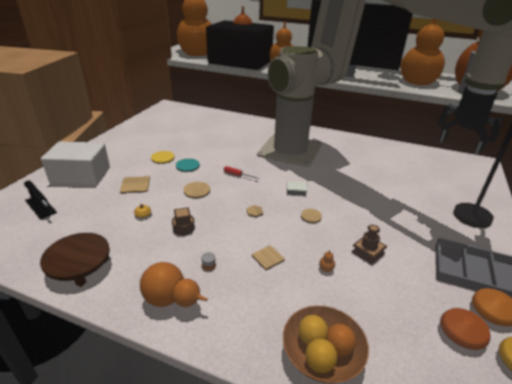

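View pics/top0.png

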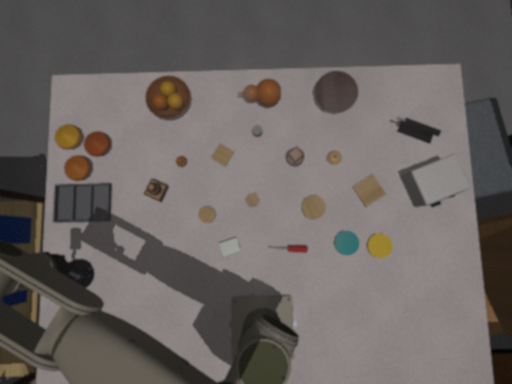

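The scene shows pile A (large round + medium square) at top-camera (295,156) and pile B (large square + medium round + hexagon) at (156,190). The plinths are: medium square (222,154), hexagon (253,200), medium round (207,214), large round (313,207), large square (369,190).

```bash
cat > h.py <<'E'
import cv2,numpy as np
from rig import readout, imaging
from scipy.spatial.transform import Rotation as R
def p2w(d,uv,z):
    K,T=d["camera_matrix"],np.array(d["pose"]); r=np.linalg.solve(K,[uv[0],uv[1],1.]); r=T[:3,:3]@[r[0],-r[1],-r[2]]
    t=(z-T[2,3])/r[2]; return (T[:3,3]+t*r)[:2]
def w2p(d,p):
    K,T=d["camera_matrix"],np.array(d["pose"]); c=T[:3,:3].T@(np.array(p,float)-T[:3,3]); q=K@[c[0],-c[1],-c[2]]; return q[:2]/q[2]
E
python3 - <<'E'
from h import *
d=imaging.get_image("top");im=d["image"];hsv=cv2.cvtColor(im,cv2.COLOR_BGR2HSV)
np.save("top.npy",im)
m=((hsv[...,1]>75)&(hsv[...,2]>90)).astype(np.uint8)
n,l,s,c=cv2.connectedComponentsWithStats(m)
for i in range(1,n):
    if s[i,4]>15 and 120<c[i][0]<400 and 140<c[i][1]<230:
        pts=np.argwhere(l==i)[:,::-1].astype(np.float32)
        cn=np.array([p2w(d,p,10) for p in pts],np.float32)
        # min inertia-free rectangle orientation
        print(c[i].round(1),s[i,4],p2w(d,c[i],10).round(1),cv2.minAreaRect(cn), hsv[l==i].mean(0).round())
for n,(u,v) in dict(A=(295,156),B=(156,190)).items():
    cv2.imwrite(f"pics/{n}.png",cv2.resize(im[v-20:v+20,u-20:u+20],None,fx=10,fy=10,interpolation=cv2.INTER_CUBIC))
a=cv2.imread("pics/A.png");b=cv2.imread("pics/B.png");cv2.imwrite("pics/AB.png",np.hstack([a,b])*1)
s=cv2.imread("pics/scene0.png");x=[cv2.resize(s[v-25:v+25,u-25:u+25],(400,400),interpolation=cv2.INTER_CUBIC) for u,v in((183,220),(370,243))]
cv2.imwrite("pics/AB2.png",np.hstack(x))
E
```

```text
[222.1 154.3] 237 [630.5 132. ] ((630.8668823242188, 132.11538696289062), (58.88520812988281, 58.54910659790039), 57.142433166503906) [ 17.  97. 126.]
[334.2 157.3] 117 [ 606.9 -287.2] ((606.304931640625, -286.5311584472656), (45.03779602050781, 42.0411376953125), 88.3406753540039) [ 17.  97. 127.]
[181.  160.9] 72 [609.6 286.7] ((609.4765625, 286.5653076171875), (30.044828414916992, 31.12017822265625), 89.94512176513672) [ 12. 136. 101.]
[369. 190.] 517 [ 479.9 -408.9] ((479.9556884765625, -408.3169250488281), (84.48662567138672, 84.67110443115234), 29.96955108642578) [ 17.  94. 124.]
[150.4 186.5] 23 [516.1 400.3] ((516.002197265625, 399.9129638671875), (16.270719528198242, 15.552248001098633), 44.293495178222656) [ 14.  98. 104.]
[153.7 195.1] 53 [483.6 387.8] ((489.81707763671875, 390.2063903808594), (56.73762893676758, 24.589902877807617), 66.79804229736328) [ 14.  96. 101.]
[252.4 199.4] 92 [457.2  22.9] ((457.802001953125, 23.26517105102539), (39.346412658691406, 36.616981506347656), 43.379844665527344) [ 17.  82. 124.]
[313.  206.7] 408 [ 424.1 -199.4] ((424.8596496582031, -199.32154846191406), (79.92486572265625, 81.49095153808594), 42.8245849609375) [ 17.  95. 127.]
[206.6 214. ] 195 [408.  192.4] ((408.0473937988281, 192.69517517089844), (55.43581771850586, 51.46587371826172), 88.41571044921875) [ 17.  98. 125.]
```

View pics/AB.png

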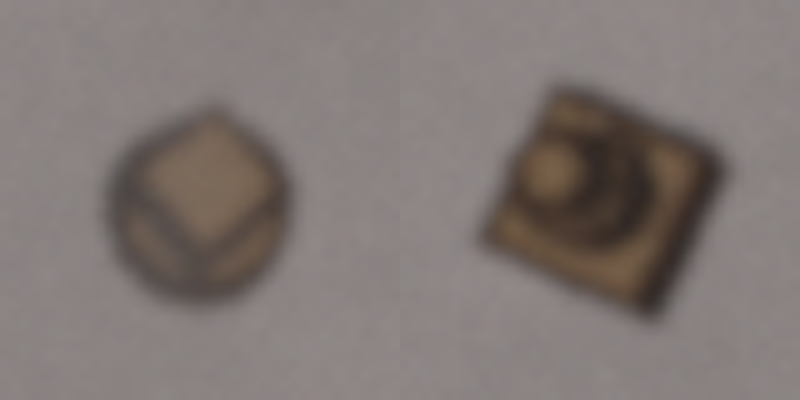

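View pics/AB2.png

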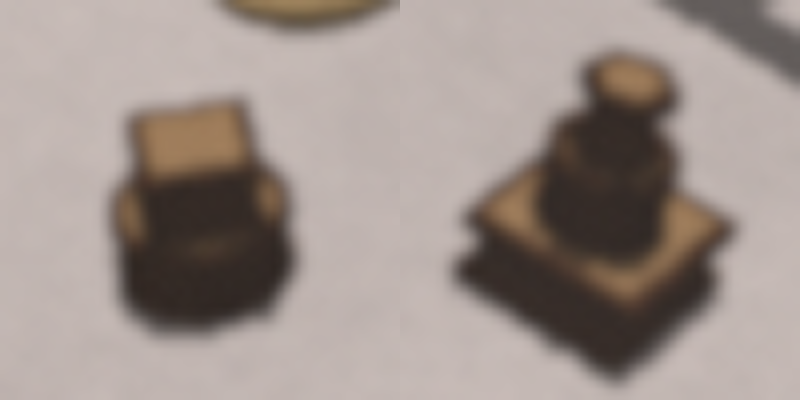

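```bash
cat > fit.py <<'E'
from h import *
im=np.load("top.npy")
class D(dict):pass
d=imaging.get_image("top");d2=imaging.get_image("scene")
def W(u,v,o,z): return p2w(d,((u+.5)/10-.5+o[0],(v+.5)/10-.5+o[1]),z)
A=(275,136);B=(136-40,170)
ms=np.array([W(u,v,A,60) for u,v in((213,115),(280,185),(207,242),(143,180))]);print("ms",ms.mean(0),[np.degrees(np.arctan2(*(ms[(i+1)%4]-ms[i])[::-1])).round() for i in range(4)],np.linalg.norm(ms-np.roll(ms,1,0),axis=1))
lr=W(200,208,A,25);print("lr",lr)
ls=np.array([W(u,v,B,30) for u,v in((560,92),(715,155),(640,312),(490,235))]);print("ls",ls.mean(0),[np.degrees(np.arctan2(*(ls[(i+1)%4]-ls[i])[::-1])).round() for i in range(4)],np.linalg.norm(ls-np.roll(ls,1,0),axis=1))
hx=W(555,170,B,90);print("hx",hx); mr=W(590,185,B,60);print("mr",mr)
def ngon(c,n,r,a,z): return [(c[0]+r*np.cos(t+a),c[1]+r*np.sin(t+a),z) for t in np.arange(n)*2*np.pi/n]
def ang(P): e=P[1]-P[0]; return np.arctan2(e[1],e[0])
out=[]
for dd,cs in((d,((295,156),(156,190))),(d2,((183,220),(370,243)))):
  big=cv2.resize(dd["image"],None,fx=8,fy=8,interpolation=cv2.INTER_CUBIC)
  for P in [ngon(ms.mean(0),4,22*2**.5,ang(ms)+np.pi/4,z) for z in(30,60)]+[ngon(lr,40,33,0,z) for z in(0,30)]+[ngon(ls.mean(0),4,33*2**.5,ang(ls)+np.pi/4,z) for z in (0,30)]+[ngon(mr,40,22,0,z) for z in(30,60)]+[ngon(hx,40,14,0,z) for z in (60,90)]:
    q=np.array([w2p(dd,p) for p in P]); cv2.polylines(big,[np.int32((q+.5)*8)],True,(0,255,0),1)
  out.append(np.hstack([big[v*8-150:v*8+150,u*8-180:u*8+180] for u,v in cs]))
cv2.imwrite("pics/ov.png",np.vstack(out))
E
python3 fit.py
```

```text
ms [ 613.3077891  -138.20468915] [np.float64(-139.0), np.float64(127.0), np.float64(43.0), np.float64(-48.0)] [35.04619274 35.16370874 33.82391785 32.24345436]
lr [ 611.42231512 -137.63120606]
ls [501.70048005 374.66231605] [np.float64(-114.0), np.float64(155.0), np.float64(62.0), np.float64(-26.0)] [57.87140415 62.28551106 63.07902875 62.59732577]
hx [503.22758683 373.20429206]
mr [502.15336119 369.87859147]
```

View pics/ov.png

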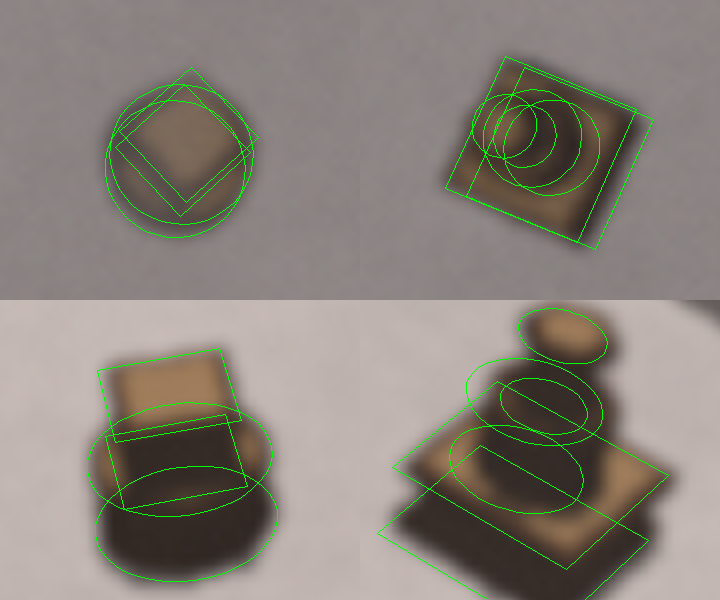

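The overlays sit well on both piles, apart from a y shift of about 2–4 mm. Next I compare the plinth positions in both cameras to get the calibration bias.

```bash
cat > plan.py <<'E'
# usage: plan.py x y z [closing-line angle deg] -> turn first, then the shift, in tool axes
import sys
from h import *
a=[float(v) for v in sys.argv[1:]]
s=readout.observe(); T=R.from_rotvec(s["orientation"]); y=T.apply([0,1,0])
yaw=np.degrees(np.arctan2(y[1],y[0])); w=0.
if len(a)>3:
    w=-((a[3]-yaw+90)%180-90)   # tool z is down
T2=T*R.from_rotvec([0,0,np.radians(w)])
L=T.apply([0,0,1])
print("clock %.1f yaw %.1f pos"%(s["clock"],yaw),s["eef_pos"].round(1),"wz %.1f"%w,"shift mm",T2.inv().apply(np.array(a[:3])-s["eef_pos"]).round(1),"tilt",L.round(3)[:2],"q6 %.2f"%s["q"][5])
E
python3 plan.py 502.5 376 320
python3 - <<'E'
from h import *
d=imaging.get_image("scene");im=d["image"];hsv=cv2.cvtColor(im,cv2.COLOR_BGR2HSV)
m=((hsv[...,1]>75)&(hsv[...,2]>90)).astype(np.uint8)
n,l,s,c=cv2.connectedComponentsWithStats(m)
for i in range(1,n):
    if s[i,4]>25 and 120<c[i][0]<340 and 170<c[i][1]<280: print(c[i].round(1),s[i,4],p2w(d,c[i],10).round(1))
E
```

```text
clock 0.2 yaw 65.4 pos [250.  545.4 404.2] wz 0.0 shift mm [-300.2  -48.6   84.2] tilt [-0.    -0.001] q6 -0.09
[232.4 170.6] 116 [ 264.5 -139.1]
[134.7 184.3] 380 [ 485.1 -404.5]
[196.3 189.4] 316 [ 427.2 -197.6]
[142.1 211. ] 177 [ 600.  -289.9]
[254.3 210.8] 122 [458.6  25.7]
[181.6 212.3] 105 [ 556.8 -176.1]
[310.9 215.3] 206 [409.6 193.9]
[267.8 257. ] 415 [632.9 134.3]
[327.1 261.9] 224 [587.8 283.6]
```

```bash
python3 -m creep '0 0 0 -0.043 -0.007 0.01 1;0 0 0 -0.043 -0.007 0.01 1;0 0 0 -0.043 -0.007 0.01 1;0 0 0 -0.043 -0.007 0.01 1;0 0 0 -0.043 -0.007 0.01 1' && python3 -m creep '0 0 0 -0.043 -0.007 0.01 1;0 0 0 -0.042 -0.007 0.01 1;0 0 0 0 0 0.014 1;0 0 0 0 0 0 1;0 0 0 0 0 0 1'; python3 plan.py 502.5 376 236
python3 - <<'E'
from h import *
for n,c in(("top",(156,190)),("scene",(370,243))):
    d=imaging.get_image(n); s=d["image"][c[1]-25:c[1]+25,c[0]-30:c[0]+30]; cv2.imwrite(f"pics/c_{n}.png",cv2.resize(s,(400,333),interpolation=cv2.INTER_CUBIC))
cv2.imwrite("pics/c1.png",np.hstack([cv2.imread("pics/c_top.png"),cv2.imread("pics/c_scene.png")]))
E
```

```text
clock: 0.8
eef_pos: [432.1, 422.9, 354.4]
orientation: [0.669, 3.069, 0.0]
ft_force: [0.8, -0.1, 0.7]
width: 85.4
gripper_force: 0.0
clock: 1.3
eef_pos: [501.6, 376.3, 320.3]
orientation: [-0.669, -3.068, 0.001]
ft_force: [-0.2, 0.3, 0.5]
width: 85.6
gripper_force: 0.0
clock 1.3 yaw 65.4 pos [501.6 376.3 320.3] wz 0.0 shift mm [-1.   0.2 84.3] tilt [-0.001 -0.   ] q6 -0.58
```

```bash
python3 -m creep '0 0 0 -0.001 0 0.03 1;0 0 0 0 0 0.03 1;0 0 0 0 0 0.024 1;0 0 0 0 0 0 1;0 0 0 0 0 0 -1' && python3 -m creep '0 0 0 0 0 0 -1;0 0 0 0 0 0 -1;0 0 0 0 0 0 -1;0 0 0 0 0 0 -1;0 0 0 0 0 0 -1' && python3 -m creep '0 0 0 0 0 0 -1;0 0 0 0 0 0 -1;0 0 0 0 0 0 -1;0 0 0 0 0 0 -1;0 0 0 0 0 0 -1'
python3 - <<'E'
from h import *
d=imaging.get_image("scene"); cv2.imwrite("pics/c2.png",cv2.resize(d["image"][180:280,310:430],(720,600),interpolation=cv2.INTER_CUBIC))
E
```

```text
clock: 1.9
eef_pos: [502.7, 376.3, 237.6]
orientation: [0.668, 3.07, 0.0]
ft_force: [-0.8, 0.0, 0.8]
width: 73.6
gripper_force: 0.0
clock: 2.4
eef_pos: [503.9, 376.0, 238.8]
orientation: [0.669, 3.067, 0.004]
ft_force: [-0.4, 0.2, 6.4]
width: 28.5
gripper_force: 59.4
clock: 2.9
eef_pos: [503.9, 375.9, 238.8]
orientation: [0.67, 3.067, 0.004]
ft_force: [-1.0, -0.6, 6.1]
width: 28.4
gripper_force: 59.4
```

View pics/c2.png

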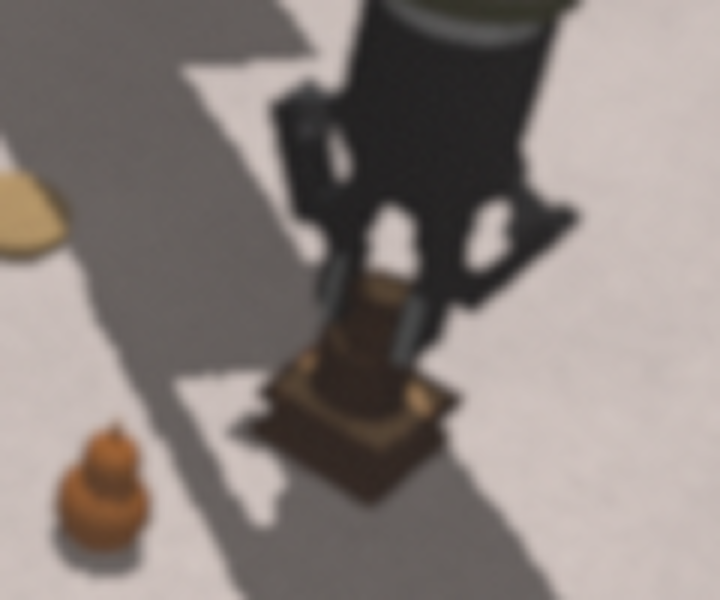

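The hexagon is gripped on its flats at 28.4 mm. Lifting and carrying it to its plinth.

```bash
python3 -m creep '0 0 0 0 0 -0.005 -1;0 0 0 0 0 -0.03 -1;0 0 0 0 0 -0.04 -1;0 0 0 0 0 -0.025 -1;0 0 0 0 0 0 -1'; python3 plan.py 458 24.3 250
```

```text
clock: 3.45
eef_pos: [504.5, 376.3, 343.0]
orientation: [0.669, 3.063, 0.01]
ft_force: [0.4, 0.7, 0.7]
width: 28.8
gripper_force: 59.2
clock 3.5 yaw 65.4 pos [504.5 376.3 343. ] wz 0.0 shift mm [-103.9 -340.1   90.9] tilt [0.008 0.005] q6 -0.58
```

```bash
python3 -m creep '0 0 0 -0.011 -0.038 0.0 -1;0 0 0 -0.011 -0.038 0.0 -1;0 0 0 -0.012 -0.038 0.0 -1;0 0 0 -0.012 -0.038 0.0 -1;0 0 0 -0.012 -0.038 0.0 -1' && python3 -m creep '0 0 0 -0.012 -0.038 0.02 -1;0 0 0 -0.012 -0.038 0.03 -1;0 0 0 -0.011 -0.038 0.03 -1;0 0 0 -0.011 -0.036 0 -1;0 0 0 0 0 0 -1' && python3 -m creep '0 0 0 0 0 0 -1;0 0 0 0 0 0 -1'; python3 plan.py 458 24.3 190
```

```text
clock: 3.95
eef_pos: [476.0, 177.1, 336.0]
orientation: [-0.669, -3.069, 0.001]
ft_force: [0.5, -0.4, -0.1]
width: 28.3
gripper_force: 59.3
clock: 4.45
eef_pos: [454.5, 19.7, 254.8]
orientation: [-0.675, -3.065, 0.003]
ft_force: [0.1, 0.5, 0.5]
width: 28.5
gripper_force: 59.3
clock: 4.65
eef_pos: [456.3, 23.6, 257.0]
orientation: [0.67, 3.069, 0.001]
ft_force: [0.3, 0.5, -1.0]
width: 28.3
gripper_force: 59.3
clock 4.7 yaw 65.4 pos [456.3  23.6 257. ] wz 0.0 shift mm [-1.3  1.3 67. ] tilt [0.001 0.   ] q6 -1.20
```

```bash
python3 -m creep '0 0 0 -0.001 0.001 0.03 -1;0 0 0 0 0 0.02 -1;0 0 0 0 0 0.01 -1;0 0 0 0 0 0.005 -1;0 0 0 0 0 0 -1' && python3 -m creep '0 0 0 0 0 0.002 -1;0 0 0 0 0 0 -1;0 0 0 0 0 0 -1'
```

```text
clock: 5.15
eef_pos: [457.5, 24.1, 191.6]
orientation: [-0.668, -3.069, 0.0]
ft_force: [0.8, 0.1, 0.3]
width: 28.4
gripper_force: 59.3
clock: 5.45
eef_pos: [457.8, 23.5, 190.4]
orientation: [0.67, 3.068, 0.0]
ft_force: [0.1, -0.4, -0.2]
width: 28.4
gripper_force: 59.3
```

```bash
python3 -m creep '0 0 0 0 0 0.001 -1;0 0 0 0 0 0.001 -1;0 0 0 0 0 0 -1' ; python3 -m creep '0 0 0 0 0 0.001 -1;0 0 0 0 0 0 -1;0 0 0 0 0 0 -1'
```

```text
clock: 5.75
eef_pos: [457.8, 23.5, 188.7]
orientation: [0.67, 3.069, 0.0]
ft_force: [-5.4, -0.3, 10.2]
width: 28.4
gripper_force: 60.4
clock: 6.05
eef_pos: [457.9, 23.5, 188.7]
orientation: [0.67, 3.069, -0.0]
ft_force: [-10.4, -0.4, 22.8]
width: 28.4
gripper_force: 61.6
```

Contact at 188.7. Releasing, rising, and heading back to the medium round stand.

```bash
python3 -m creep '0 0 0 0 0 -0.002 -1;0 0 0 0 0 0 -0.2;0 0 0 0 0 0 0;0 0 0 0 0 0 0;0 0 0 0 0 0 0' && python3 -m creep '0 0 0 0 0 -0.02 0;0 0 0 0 0 -0.045 0;0 0 0 0 0 -0.045 0;0 0 0 0 0 0 1;0 0 0 0 0 0 1'; python3 plan.py 503 376 300;python3 - <<'E'
from h import *
d=imaging.get_image("scene"); a=d["image"];x=[cv2.resize(a[v-25:v+25,u-25:u+25],(400,400),interpolation=cv2.INTER_CUBIC) for u,v in((254,205),(370,243))]
cv2.imwrite("pics/c3.png",np.hstack(x))
E
```

```text
clock: 6.55
eef_pos: [457.3, 23.5, 188.4]
orientation: [-0.67, -3.069, 0.0]
ft_force: [0.4, 0.1, -0.2]
width: 42.8
gripper_force: 0.0
clock: 7.05
eef_pos: [458.0, 23.5, 300.1]
orientation: [0.669, 3.066, 0.001]
ft_force: [0.1, -0.6, 0.9]
width: 70.2
gripper_force: 0.0
clock 7.0 yaw 65.4 pos [458.   23.5 300.1] wz 0.0 shift mm [1.060e+02 3.392e+02 2.000e-01] tilt [ 0.003 -0.   ] q6 -1.20
```

View pics/c3.png

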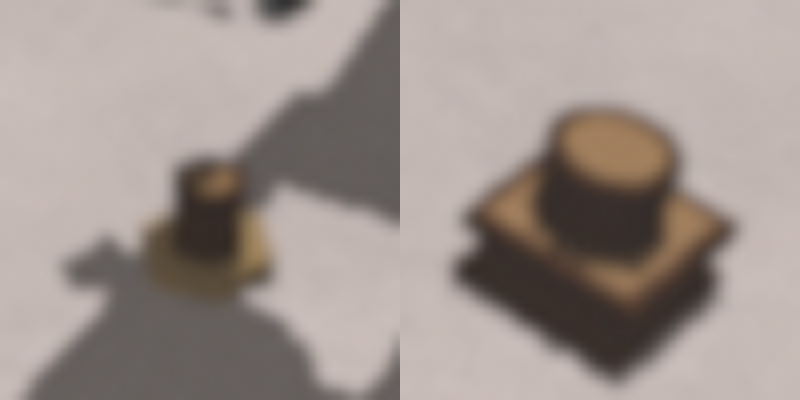

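The hexagon stand is upright on its plinth (cork at crop (217,182)), and the medium round's cork is centred at crop (612,148).

Run:
```python
from h import *
d=imaging.get_image("scene")
f=lambda u,v,c:(c[0]-25+(u+.5)/8-.5,c[1]-25+(v+.5)/8-.5)
print("hex",p2w(d,f(210,180,(254,205)),40),"mr",p2w(d,f(614,148,(370+0,243))[:1] and f(214,148,(370,243)),60))
q=[(f(x-400,y,(370,243))) for x,y in((478,215),(600,155),(735,230),(625,305))]
print([p2w(d,a,30).round(0) for a in q])
```

```text
hex [453.96973892  24.61989583] mr [497.9802138  376.00935205]
[array([514., 339.]), array([465., 373.]), array([486., 420.]), array([539., 390.])]
```

```bash
python3 -m creep '0 0 0 0.012 0.038 0.0 1;0 0 0 0.012 0.038 0.0 1;0 0 0 0.012 0.038 0.0 1;0 0 0 0.012 0.038 0.0 1;0 0 0 0.012 0.038 0.0 1' && python3 -m creep '0 0 0 0.012 0.038 0.01 1;0 0 0 0.012 0.038 0.01 1;0 0 0 0.011 0.037 0.01 1;0 0 0 0.011 0.037 0 1;0 0 0 0 0 0 1' && python3 -m creep '0 0 0 0 0 0 1;0 0 0 0 0 0 1'; python3 plan.py 503 376 207
```

```text
clock: 7.65
eef_pos: [481.2, 222.7, 296.3]
orientation: [-0.669, -3.066, 0.003]
ft_force: [1.3, -0.5, -0.2]
width: 85.4
gripper_force: 0.0
clock: 8.15
eef_pos: [501.4, 380.2, 265.1]
orientation: [-0.664, -3.067, 0.003]
ft_force: [0.1, -0.2, -0.2]
width: 85.4
gripper_force: 0.0
clock: 8.35
eef_pos: [502.3, 375.9, 267.1]
orientation: [-0.67, -3.068, 0.003]
ft_force: [0.4, -0.2, -0.1]
width: 85.3
gripper_force: 0.0
clock 8.3 yaw 65.4 pos [502.3 375.9 267.1] wz 0.0 shift mm [-0.7  0.5 60.1] tilt [-0.002 -0.002] q6 -0.58
```

```bash
python3 -m creep '0 0 0 0 0 0.03 1;0 0 0 0 0 0.025 1;0 0 0 0 0 0.004 1;0 0 0 0 0 0 1;0 0 0 0 0 0 1' && python3 -m creep '0 0 0 0 0 0 -1;0 0 0 0 0 0 -1;0 0 0 0 0 0 -1;0 0 0 0 0 0 -1;0 0 0 0 0 0 -1' && python3 -m creep '0 0 0 0 0 0 -1;0 0 0 0 0 0 -1;0 0 0 0 0 -0.005 -1;0 0 0 0 0 0 -1;0 0 0 0 0 0 -1'
```

```text
clock: 8.85
eef_pos: [503.4, 376.6, 211.2]
orientation: [0.671, 3.068, 0.002]
ft_force: [-0.3, 0.2, 0.9]
width: 85.8
gripper_force: 0.0
clock: 9.35
eef_pos: [503.2, 377.2, 211.1]
orientation: [0.669, 3.068, 0.002]
ft_force: [-0.4, -0.3, 6.6]
width: 42.2
gripper_force: 61.3
clock: 9.85
eef_pos: [502.7, 376.8, 214.7]
orientation: [-0.67, -3.069, -0.0]
ft_force: [-0.2, -0.1, -1.1]
width: 42.1
gripper_force: 60.9
```

Run:
```python
from h import *
d=imaging.get_image("scene"); a=d["image"];t=imaging.get_image("top")["image"]
cv2.imwrite("pics/c4.png",np.hstack([cv2.resize(b[v-30:v+30,u-25:u+25],(400,480),interpolation=cv2.INTER_CUBIC) for b,u,v in((a,370,235),(t,156,190))]))
```

```text
(no output)
```

View pics/c4.png

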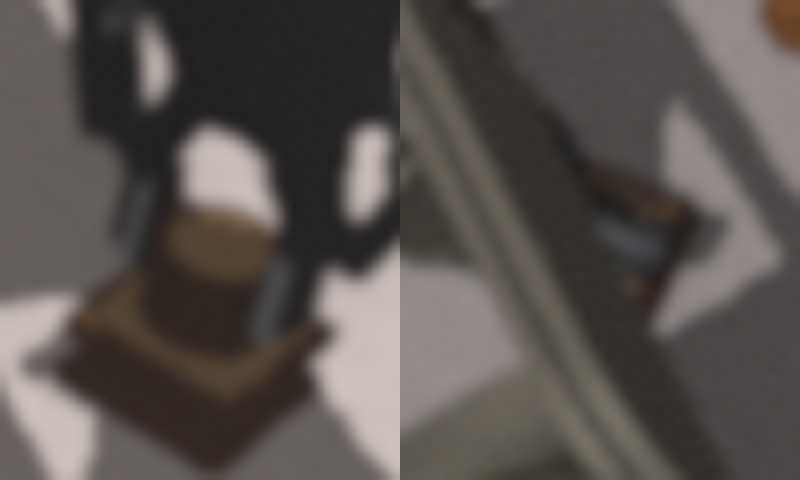

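Gripper holds the medium round between both pads. Lifting and carrying to its plinth.

```bash
python3 -m creep '0 0 0 0 0 -0.03 -1;0 0 0 0 0 -0.04 -1;0 0 0 0 0 -0.02 -1;0 0 0 0 0 0 -1;0 0 0 0 0 0 -1'; python3 plan.py 408.8 193 260
```

```text
clock: 10.45
eef_pos: [502.7, 376.8, 304.6]
orientation: [0.67, 3.069, 0.0]
ft_force: [-0.1, 0.7, -1.5]
width: 42.0
gripper_force: 60.9
clock 10.4 yaw 65.4 pos [502.7 376.8 304.6] wz 0.0 shift mm [   8.8 -206.2   44.6] tilt [0. 0.] q6 -0.58
```

```bash
python3 -m creep '0 0 0 0.001 -0.034 0.0 -1;0 0 0 0.001 -0.035 0.0 -1;0 0 0 0.002 -0.035 0 -1;0 0 0 0.002 -0.035 0.01 -1;0 0 0 0.002 -0.034 0.01 -1' && python3 -m creep '0 0 0 0.001 -0.033 0.025 -1;0 0 0 0 0 0 -1;0 0 0 0 0 0 -1;0 0 0 0 0 0 -1';  python3 plan.py 408.8 193 195;python3 - <<'E'
from h import *
s=readout.observe();d=imaging.get_image("scene");c=w2p(d,[*s["eef_pos"][:2],s["eef_pos"][2]-146]);print(c)
u,v=np.int32(c.round());np.save("c.npy",[u,v]);cv2.imwrite("pics/c5.png",cv2.resize(d["image"][v-25:v+35,u-30:u+30],(600,600),interpolation=cv2.INTER_CUBIC))
E
```

```text
clock: 10.95
eef_pos: [421.9, 221.5, 282.4]
orientation: [-0.669, -3.067, 0.003]
ft_force: [0.7, -1.1, 0.1]
width: 42.4
gripper_force: 61.0
clock: 11.35
eef_pos: [409.1, 193.7, 259.8]
orientation: [0.67, 3.069, 0.001]
ft_force: [0.5, -0.4, -0.4]
width: 42.1
gripper_force: 61.0
clock 11.3 yaw 65.4 pos [409.1 193.7 259.8] wz 0.0 shift mm [ 0.  -0.8 64.8] tilt [0. 0.] q6 -0.81
[314.91593913 187.07976296]
```

View pics/c5.png

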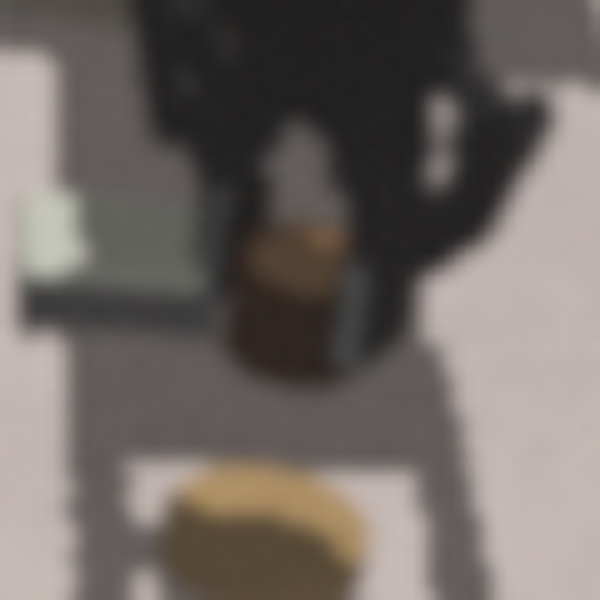

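The cork centre at crop (300,260) matches the projected tool axis (304,256), so the stand is centred in the grip.

```bash
python3 -m creep '0 0 0 0 -0.001 0.03 -1;0 0 0 0 0 0.025 -1;0 0 0 0 0 0.01 -1;0 0 0 0 0 0 -1;0 0 0 0 0 0 -1' && python3 -m creep '0 0 0 0 0 0.001 -1;0 0 0 0 0 0.001 -1;0 0 0 0 0 0 -1' && python3 -m creep '0 0 0 0 0 0.001 -1;0 0 0 0 0 0.001 -1;0 0 0 0 0 0 -1'
```

```text
clock: 11.9
eef_pos: [409.0, 192.9, 195.7]
orientation: [0.669, 3.069, 0.001]
ft_force: [-0.1, -0.8, -0.1]
width: 41.9
gripper_force: 61.0
clock: 12.2
eef_pos: [408.6, 192.5, 193.4]
orientation: [0.67, 3.068, 0.001]
ft_force: [-0.0, -0.3, -0.5]
width: 42.3
gripper_force: 61.0
clock: 12.5
eef_pos: [408.4, 192.4, 191.0]
orientation: [0.67, 3.069, 0.0]
ft_force: [-2.0, 0.4, 3.0]
width: 42.0
gripper_force: 61.5
```

Contact at 191. Releasing and returning for the large square.

```bash
python3 -m creep '0 0 0 0 0 0 -0.2;0 0 0 0 0 0 1;0 0 0 0 0 0 1;0 0 0 0 0 0 1;0 0 0 0 0 0 1' && python3 -m creep '0 0 0 0 0 -0.02 1;0 0 0 0 0 -0.04 1;0 0 0 0 0 -0.04 1;0 0 0 0 0 0 1;0 0 0 0 0 0 1'; python3 plan.py 502 377 250
```

```text
clock: 13.0
eef_pos: [408.2, 192.4, 190.6]
orientation: [-0.67, -3.069, 0.0]
ft_force: [0.1, -0.6, -0.6]
width: 85.1
gripper_force: 0.0
clock: 13.5
eef_pos: [408.8, 192.5, 291.8]
orientation: [0.669, 3.067, 0.002]
ft_force: [0.2, 1.1, -1.3]
width: 85.7
gripper_force: 0.0
clock 13.5 yaw 65.4 pos [408.8 192.5 291.8] wz 0.0 shift mm [ -7.8 206.4  42.3] tilt [0.003 0.001] q6 -0.81
```

```bash
python3 -m creep '0 0 0 -0.001 0.034 0.0 1;0 0 0 -0.001 0.035 0.0 1;0 0 0 -0.001 0.035 0 1;0 0 0 -0.001 0.035 0.01 1;0 0 0 -0.002 0.034 0.01 1' && python3 -m creep '0 0 0 -0.001 0.034 0.022 1;0 0 0 0 0 0 1;0 0 0 0 0 0 1;0 0 0 0 0 0 1';  python3 plan.py 501.5 377.5 172;python3 - <<'E'
from h import *
d=imaging.get_image("scene");x=[cv2.resize(d["image"][v-25:v+25,u-25:u+25],(400,400),interpolation=cv2.INTER_CUBIC) for u,v in((311,210),(370,243))]
cv2.imwrite("pics/c6.png",np.hstack(x))
E
```

```text
clock: 14.0
eef_pos: [485.7, 348.2, 268.2]
orientation: [-0.669, -3.068, 0.003]
ft_force: [1.1, 0.8, 0.0]
width: 85.3
gripper_force: 0.0
clock: 14.4
eef_pos: [500.5, 377.0, 248.2]
orientation: [-0.67, -3.069, 0.002]
ft_force: [-0.4, 0.4, 0.1]
width: 85.5
gripper_force: 0.0
clock 14.4 yaw 65.4 pos [500.5 377.  248.2] wz 0.0 shift mm [-0.7  1.  76.2] tilt [-0.001 -0.001] q6 -0.58
```

View pics/c6.png

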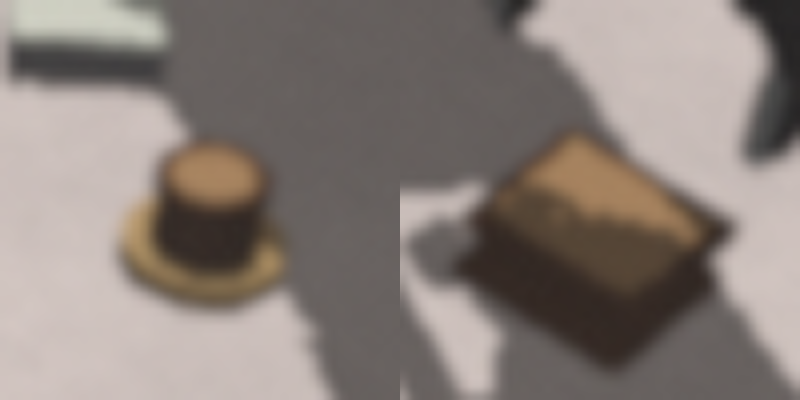

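The medium round stands centred on its plinth, and the square's centre lies under the fingers. Descending.

```bash
python3 -m creep '0 0 0 -0.001 0.001 0.03 1;0 0 0 0 0 0.03 1;0 0 0 0 0 0.015 1;0 0 0 0 0 0 1;0 0 0 0 0 0 1' && python3 -m creep '0 0 0 0 0 0 -1;0 0 0 0 0 0 -1;0 0 0 0 0 0 -1;0 0 0 0 0 0 -1;0 0 0 0 0 0 -1' && python3 -m creep '0 0 0 0 0 0 -1;0 0 0 0 0 0 -1;0 0 0 0 0 -0.01 -1;0 0 0 0 0 -0.02 -1;0 0 0 0 0 0 -1'
```

```text
clock: 14.95
eef_pos: [502.6, 378.0, 175.0]
orientation: [0.67, 3.068, 0.001]
ft_force: [0.9, 0.3, -0.3]
width: 85.4
gripper_force: 0.0
clock: 15.45
eef_pos: [503.3, 378.8, 176.3]
orientation: [0.669, 3.066, 0.004]
ft_force: [-0.1, 0.6, 6.3]
width: 64.9
gripper_force: 67.8
clock: 15.95
eef_pos: [503.6, 379.1, 207.7]
orientation: [0.669, 3.065, 0.006]
ft_force: [1.3, 0.9, -0.5]
width: 64.9
gripper_force: 67.0
```

```bash
python3 -m creep '0 0 0 0 0 -0.04 -1;0 0 0 0 0 -0.045 -1;0 0 0 0 0 -0.025 -1;0 0 0 0 0 0 -1;0 0 0 0 0 0 -1'; python3 plan.py 482.5 -406.7 320
```

```text
clock: 16.45
eef_pos: [502.3, 378.2, 314.0]
orientation: [0.67, 3.068, 0.001]
ft_force: [-0.7, -0.3, -1.4]
width: 64.7
gripper_force: 67.1
clock 16.4 yaw 65.4 pos [502.3 378.2 314. ] wz 0.0 shift mm [-309.  -721.8   -6.6] tilt [0.001 0.001] q6 -0.58
```

```bash
python3 -m creep '0 0 0 -0.015 -0.036 0 -1;0 0 0 -0.015 -0.036 0 -1;0 0 0 -0.015 -0.036 0 -1;0 0 0 -0.015 -0.036 0 -1;0 0 0 -0.015 -0.036 0 -1' && python3 -m creep '0 0 0 -0.016 -0.036 0 -1;0 0 0 -0.016 -0.036 0 -1;0 0 0 -0.016 -0.036 0 -1;0 0 0 -0.016 -0.036 0 -1;0 0 0 -0.016 -0.036 0 -1' && python3 -m creep '0 0 0 -0.016 -0.036 0 -1;0 0 0 -0.016 -0.036 0 -1;0 0 0 -0.016 -0.036 0 -1;0 0 0 -0.016 -0.036 0 -1;0 0 0 -0.016 -0.036 0 -1' && python3 -m creep '0 0 0 -0.015 -0.036 0 -1;0 0 0 -0.015 -0.036 0 -1;0 0 0 -0.015 -0.036 0 -1;0 0 0 -0.015 -0.036 0 -1;0 0 0 -0.014 -0.036 0 -1' && python3 -m creep '0 0 0 0 0 0 -1;0 0 0 0 0 0 -1;0 0 0 0 0 0 -1'; python3 plan.py 482.5 -406.7 195
```

```text
clock: 16.95
eef_pos: [494.2, 181.6, 311.0]
orientation: [-0.669, -3.066, 0.003]
ft_force: [0.5, -0.2, -1.1]
width: 64.7
gripper_force: 67.1
clock: 17.45
eef_pos: [492.0, -15.1, 311.2]
orientation: [-0.669, -3.066, 0.0]
ft_force: [1.2, 0.2, -1.0]
width: 64.9
gripper_force: 67.1
clock: 17.95
eef_pos: [489.7, -211.9, 311.1]
orientation: [-0.669, -3.066, -0.002]
ft_force: [0.1, -0.1, -1.0]
width: 65.0
gripper_force: 67.1
clock: 18.45
eef_pos: [482.2, -406.2, 310.6]
orientation: [-0.669, -3.066, -0.004]
ft_force: [0.7, -0.9, -0.7]
width: 64.9
gripper_force: 67.1
clock: 18.75
eef_pos: [482.9, -404.1, 311.8]
orientation: [-0.669, -3.067, -0.003]
ft_force: [-0.5, 0.2, -0.5]
width: 64.5
gripper_force: 67.1
clock 18.8 yaw 65.4 pos [ 482.9 -404.1  311.8] wz 0.0 shift mm [ -1.1  -2.7 116.8] tilt [-0.002  0.003] q6 -1.92
```

```bash
python3 -m creep '0 0 0 -0.001 -0.003 0.04 -1;0 0 0 0 0 0.04 -1;0 0 0 0 0 0.03 -1;0 0 0 0 0 0.01 -1;0 0 0 0 0 0 -1' && python3 -m creep '0 0 0 0 0 0 -1;0 0 0 0 0 0.001 -1;0 0 0 0 0 0.001 -1;0 0 0 0 0 0 -1' && python3 -m creep '0 0 0 0 0 0.001 -1;0 0 0 0 0 0.001 -1;0 0 0 0 0 0 -1'
```

```text
clock: 19.25
eef_pos: [482.3, -406.6, 191.7]
orientation: [-0.667, -3.066, -0.004]
ft_force: [-0.2, 0.1, -0.1]
width: 64.7
gripper_force: 67.1
clock: 19.65
eef_pos: [483.1, -408.6, 192.9]
orientation: [0.67, 3.068, -0.002]
ft_force: [-0.4, 0.1, 0.3]
width: 65.0
gripper_force: 67.2
clock: 19.95
eef_pos: [482.6, -408.2, 189.4]
orientation: [-0.67, -3.069, -0.0]
ft_force: [-0.0, 0.0, -0.9]
width: 64.5
gripper_force: 67.2
```

```bash
python3 -m creep '0 0 0 0 0.001 0.001 -1;0 0 0 0 0 0.001 -1;0 0 0 0 0 0 -1;0 0 0 0 0 0 -1'; python3 -m creep '0 0 0 0 0 0.001 -1;0 0 0 0 0 0 -1;0 0 0 0 0 0 -1'
```

```text
clock: 20.35
eef_pos: [483.2, -407.3, 187.6]
orientation: [-0.67, -3.069, -0.0]
ft_force: [0.4, 0.3, -1.4]
width: 64.6
gripper_force: 67.1
clock: 20.65
eef_pos: [483.2, -407.4, 186.7]
orientation: [0.67, 3.069, -0.0]
ft_force: [-0.9, -0.7, -1.1]
width: 64.9
gripper_force: 67.2
```

```bash
python3 -m creep '0 0 0 0 0 0.001 -1;0 0 0 0 0 0 -1;0 0 0 0 0 0 -1'; python3 -m creep '0 0 0 0 0 0 -0.1;0 0 0 0 0 0 1;0 0 0 0 0 0 1;0 0 0 0 0 0 1;0 0 0 0 0 0 1' && python3 -m creep '0 0 0 0 0 -0.02 1;0 0 0 0 0 -0.04 1;0 0 0 0 0 -0.04 1;0 0 0 0 0 -0.02 1;0 0 0 0 0 0 1'; python3 plan.py 613 -136 290 43
```

```text
clock: 20.95
eef_pos: [483.2, -407.5, 186.4]
orientation: [0.67, 3.069, -0.0]
ft_force: [-2.9, 1.7, 5.6]
width: 65.1
gripper_force: 67.8
clock: 21.45
eef_pos: [483.2, -407.3, 185.5]
orientation: [-0.67, -3.069, -0.0]
ft_force: [-0.6, -0.2, -0.3]
width: 85.1
gripper_force: 0.0
clock: 21.95
eef_pos: [484.3, -408.5, 310.8]
orientation: [0.668, 3.063, -0.007]
ft_force: [0.5, 0.3, 1.1]
width: 85.3
gripper_force: 0.0
clock 21.9 yaw 65.4 pos [ 484.3 -408.5  310.8] wz 22.4 shift mm [111.7 279.9  20. ] tilt [ 0.006 -0.006] q6 -1.92
```

```bash
python3 -m creep '0 0 7.5 0 0 0 1;0 0 7.5 0 0 0 1;0 0 7.5 0 0 0 1;0 0 0 0.014 0.035 0 1;0 0 0 0.014 0.035 0 1' && python3 -m creep '0 0 0 0.014 0.035 0 1;0 0 0 0.014 0.035 0 1;0 0 0 0.014 0.035 0 1;0 0 0 0.014 0.035 0 1;0 0 0 0.014 0.035 0 1' && python3 -m creep '0 0 0 0.014 0.035 0 1;0 0 0 0 0 0 1;0 0 0 0 0 0 1;0 0 0 0 0 0 1'; python3 plan.py 613 -136 207
python3 - <<'E'
from h import *
d=imaging.get_image("scene")
q=np.array([p2w(d,(183-25+(x+.5)/8-.5,220-25+(y+.5)/8-.5),60) for x,y in((130,115),(243,100),(256,163),(143,183))])
e=np.roll(q,-1,0)-q;print(q.mean(0),np.degrees(np.arctan2(e[:,1],e[:,0])),np.linalg.norm(e,axis=1))
cv2.imwrite("pics/c7.png",np.hstack([cv2.resize(d["image"][v-25:v+25,u-25:u+25],(400,400),interpolation=cv2.INTER_CUBIC) for u,v in((183,215),(135,180))]))
E
```

```text
clock: 22.45
eef_pos: [514.9, -339.0, 303.9]
orientation: [-1.259, -2.876, -0.001]
ft_force: [0.7, 0.5, -0.3]
width: 85.6
gripper_force: 0.0
clock: 22.95
eef_pos: [596.1, -167.2, 304.1]
orientation: [-1.255, -2.878, 0.0]
ft_force: [0.6, 0.2, 0.6]
width: 85.4
gripper_force: 0.0
clock: 23.35
eef_pos: [611.7, -135.4, 304.7]
orientation: [-1.256, -2.878, 0.001]
ft_force: [-0.1, -0.6, -0.6]
width: 85.2
gripper_force: 0.0
clock 23.4 yaw 42.9 pos [ 611.7 -135.4  304.7] wz 0.0 shift mm [-1.4  0.7 97.7] tilt [-0.002  0.   ] q6 -1.05
[ 610.2230802  -138.02742752] [ 126.92907313   37.31099847  -49.40986431 -141.41647958] [40.46765595 38.43161688 39.6215981  40.9778479 ]
```

View pics/c7.png

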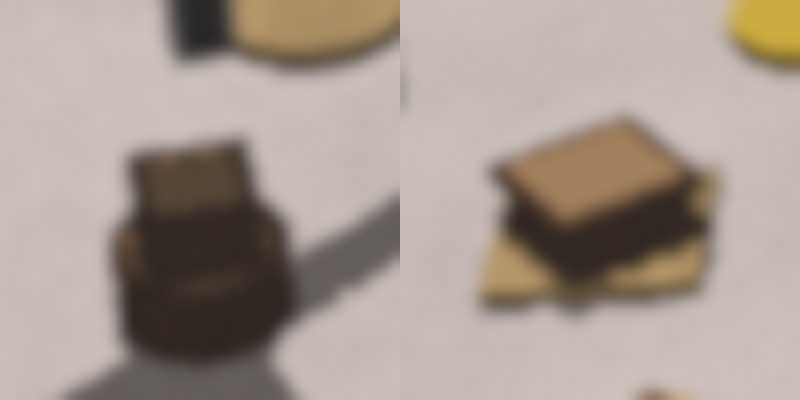

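Large square is on its plinth (cork centre at crop (597,172)). The medium square sits at about (612,-137) with an edge angle of about 40°.

```bash
python3 -m creep '0 0 3 0 0 0 1;0 0 0 -0.002 -0.001 0.03 1;0 0 0 0 0 0.03 1;0 0 0 0 0 0.025 1;0 0 0 0 0 0.01 1' && python3 -m creep '0 0 0 0 0 0 1;0 0 0 0 0 0 -1;0 0 0 0 0 0 -1;0 0 0 0 0 0 -1;0 0 0 0 0 0 -1' && python3 -m creep '0 0 0 0 0 0 -1;0 0 0 0 0 0 -1;0 0 0 0 0 0 -1;0 0 0 0 0 0 -1;0 0 0 0 0 0 -1'
```

```text
clock: 23.9
eef_pos: [610.8, -137.9, 207.3]
orientation: [-1.331, -2.84, 0.001]
ft_force: [0.4, 1.1, -0.1]
width: 85.4
gripper_force: 0.0
clock: 24.4
eef_pos: [613.6, -137.2, 212.9]
orientation: [1.329, 2.843, 0.001]
ft_force: [-0.5, -0.1, 3.6]
width: 42.7
gripper_force: 62.3
clock: 24.9
eef_pos: [613.6, -137.2, 212.8]
orientation: [1.329, 2.843, 0.001]
ft_force: [0.4, -0.9, 7.0]
width: 42.7
gripper_force: 62.5
```

```bash
python3 -m creep '0 0 0 0 0 -0.01 -1;0 0 0 0 0 -0.03 -1;0 0 0 0 0 -0.03 -1;0 0 0 0 0 0 -1;0 0 0 0 0 0 -1'; python3 plan.py 631.7 133.2 280
```

```text
clock: 25.4
eef_pos: [613.1, -137.0, 282.4]
orientation: [1.329, 2.843, 0.001]
ft_force: [-0.5, 0.4, -0.9]
width: 42.9
gripper_force: 61.6
clock 25.4 yaw 39.9 pos [ 613.1 -137.   282.4] wz 0.0 shift mm [195.4 187.5   2.3] tilt [ 0.003 -0.001] q6 -1.00
```

```bash
python3 -m creep '0 0 0 0.024 0.023 0 -1;0 0 0 0.024 0.023 0 -1;0 0 0 0.024 0.023 0 -1;0 0 0 0.025 0.024 0 -1;0 0 0 0.025 0.024 0 -1' && python3 -m creep '0 0 0 0.025 0.024 0 -1;0 0 0 0.024 0.023 0.02 -1;0 0 0 0.024 0.023 0.03 -1;0 0 0 0 0 0 -1;0 0 0 0 0 0 -1' && python3 -m creep '0 0 0 0 0 0 -1;0 0 0 0 0 0 -1'; python3 plan.py 631.7 133.2 196
```

```text
clock: 25.9
eef_pos: [623.5, 33.0, 279.0]
orientation: [-1.33, -2.843, 0.002]
ft_force: [0.7, 0.6, -0.7]
width: 42.5
gripper_force: 61.6
clock: 26.4
eef_pos: [629.8, 133.3, 227.8]
orientation: [-1.326, -2.843, 0.005]
ft_force: [0.1, -0.8, -1.3]
width: 42.6
gripper_force: 61.6
clock: 26.6
eef_pos: [631.7, 131.5, 231.7]
orientation: [1.332, 2.844, 0.001]
ft_force: [0.4, -0.1, -0.7]
width: 43.1
gripper_force: 61.6
clock 26.6 yaw 39.8 pos [631.7 131.5 231.7] wz 0.0 shift mm [ 1.3  1.  35.7] tilt [ 0.002 -0.   ] q6 -0.57
```

```bash
python3 -m creep '0 0 0 0.001 0.001 0.02 -1;0 0 0 0 0 0.015 -1;0 0 0 0 0 0 -1;0 0 0 0 0 0 -1' && python3 -m creep '0 0 0 0 0 0.001 -1;0 0 0 0 0 0.001 -1;0 0 0 0 0 0 -1;0 0 0 0 0 0 -1' && python3 -m creep '0 0 0 0 0 0.001 -1;0 0 0 0 0 0 -1;0 0 0 0 0 0 -1'
```

```text
clock: 27.0
eef_pos: [631.2, 133.5, 195.7]
orientation: [-1.331, -2.845, 0.001]
ft_force: [0.7, -0.2, -1.0]
width: 42.4
gripper_force: 61.6
clock: 27.4
eef_pos: [631.3, 134.0, 193.9]
orientation: [1.331, 2.846, 0.0]
ft_force: [-0.7, 0.1, 0.7]
width: 42.6
gripper_force: 61.6
clock: 27.7
eef_pos: [631.4, 134.1, 192.9]
orientation: [1.331, 2.846, 0.0]
ft_force: [-0.7, 0.6, 0.5]
width: 42.6
gripper_force: 61.7
```

```bash
python3 -m creep '0 0 0 0 0 0.0005 -1;0 0 0 0 0 0 -0.2;0 0 0 0 0 0 1;0 0 0 0 0 0 1;0 0 0 0 0 0 1' && python3 -m creep '0 0 0 0 0 0 1;0 0 0 0 0 -0.02 1;0 0 0 0 0 -0.04 1;0 0 0 0 0 -0.04 1;0 0 0 0 0 0 1'; python3 plan.py 611 -137 280
```

```text
clock: 28.2
eef_pos: [631.2, 133.9, 191.9]
orientation: [-1.331, -2.845, 0.0]
ft_force: [-0.1, -0.2, -0.8]
width: 83.2
gripper_force: 0.0
clock: 28.7
eef_pos: [633.8, 134.3, 300.1]
orientation: [1.327, 2.837, 0.01]
ft_force: [1.5, -0.8, 0.4]
width: 85.4
gripper_force: 0.0
clock 28.7 yaw 39.9 pos [633.8 134.3 300.1] wz 0.0 shift mm [-193.5 -191.6   19.4] tilt [0.012 0.001] q6 -0.57
```

```bash
python3 -m creep '0 0 0 -0.024 -0.024 0 1;0 0 0 -0.024 -0.024 0 1;0 0 0 -0.024 -0.024 0 1;0 0 0 -0.024 -0.024 0 1;0 0 0 -0.024 -0.024 0 1' && python3 -m creep '0 0 0 -0.024 -0.024 0 1;0 0 0 -0.024 -0.023 0.01 1;0 0 0 -0.024 -0.023 0.01 1;0 0 0 0 0 0 1;0 0 0 0 0 0 1' && python3 -m creep '0 0 0 0 0 0 1'; python3 plan.py 611 -137 174
python3 - <<'E'
from h import *
d=imaging.get_image("scene")
cv2.imwrite("pics/c8.png",np.hstack([cv2.resize(d["image"][v-25:v+25,u-25:u+25],(400,400),interpolation=cv2.INTER_CUBIC) for u,v in((183,220),(268,250))]))
E
```

```text
clock: 29.2
eef_pos: [615.8, -36.3, 291.8]
orientation: [-1.33, -2.846, 0.0]
ft_force: [0.5, 0.3, -0.3]
width: 84.9
gripper_force: 0.0
clock: 29.7
eef_pos: [608.2, -135.8, 271.4]
orientation: [-1.333, -2.843, -0.0]
ft_force: [0.2, 0.1, 0.4]
width: 85.6
gripper_force: 0.0
clock: 29.8
eef_pos: [608.7, -134.4, 272.3]
orientation: [1.33, 2.846, 0.001]
ft_force: [0.4, -0.1, -0.1]
width: 85.0
gripper_force: 0.0
clock 29.8 yaw 39.9 pos [ 608.7 -134.4  272.3] wz 0.0 shift mm [-3.4  0.  98.3] tilt [0. 0.] q6 -1.00
```

View pics/c8.png

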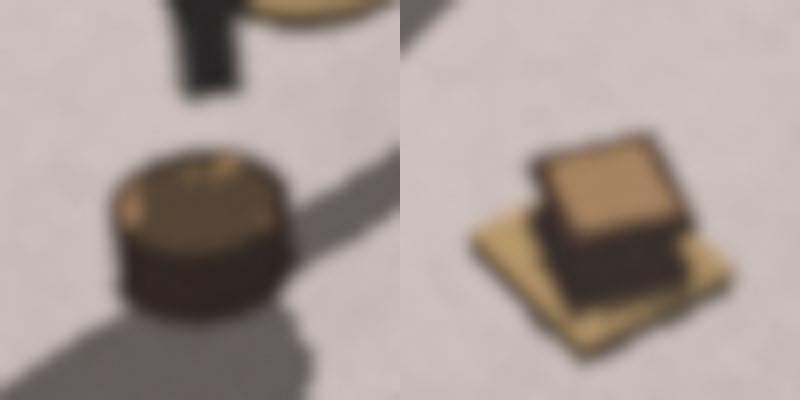

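Medium square is on its plinth (cork at crop (612,190)). The large round's cork is at (200,203).

```bash
python3 - <<'E'
from h import *
d=imaging.get_image("scene")
f=lambda u,v,c,z:p2w(d,(c[0]-25+(u+.5)/8-.5,c[1]-25+(v+.5)/8-.5),z).round(1)
print("lr",f(200,203,(183,220),30),"ms",f(614,190,(268,250),40)if 0 else f(214,190,(268,250),40),"ls",f(197,172,(135,180),40))
E
python3 -m creep '0 0 0 -0.003 0 0.03 1;0 0 0 0 0 0.03 1;0 0 0 0 0 0.02 1;0 0 0 0 0 0 1;0 0 0 0 0 0 1'
```

```text
lr [ 608.9 -139. ] ms [630.8 136.3] ls [ 480.  -404.7]
clock: 30.4
eef_pos: [610.8, -136.7, 192.6]
orientation: [-1.329, -2.846, -0.0]
ft_force: [0.2, 0.0, 0.4]
width: 85.1
gripper_force: 0.0
```

```bash
python3 -m creep '0 0 0 0 -0.001 0.01 1;0 0 0 0 0 0.008 1;0 0 0 0 0 0 1;0 0 0 0 0 0 1;0 0 0 0 0 0 -1' && python3 -m creep '0 0 0 0 0 0 -1;0 0 0 0 0 0 -1;0 0 0 0 0 0 -1;0 0 0 0 0 0 -1;0 0 0 0 0 0 -1' && python3 -m creep '0 0 0 0 0 0 -1;0 0 0 0 0 -0.01 -1;0 0 0 0 0 -0.03 -1;0 0 0 0 0 -0.03 -1;0 0 0 0 0 0 -1' && python3 -m creep '0 0 0 0 0 -0.02 -1;0 0 0 0 0 0 -1;0 0 0 0 0 0 -1'; python3 plan.py 425.6 -198.5 260
```

```text
clock: 30.9
eef_pos: [609.9, -138.2, 174.6]
orientation: [1.331, 2.845, 0.0]
ft_force: [0.8, -0.5, -0.0]
width: 73.1
gripper_force: 0.0
clock: 31.4
eef_pos: [610.3, -138.3, 175.2]
orientation: [1.33, 2.844, 0.0]
ft_force: [0.2, 0.9, 5.2]
width: 63.9
gripper_force: 66.5
clock: 31.9
eef_pos: [611.7, -138.7, 250.0]
orientation: [1.327, 2.839, 0.002]
ft_force: [1.0, -0.5, 0.2]
width: 64.5
gripper_force: 66.2
clock: 32.2
eef_pos: [609.7, -138.1, 264.1]
orientation: [1.331, 2.845, 0.0]
ft_force: [-0.2, 0.0, -0.2]
width: 64.1
gripper_force: 66.2
clock 32.2 yaw 39.9 pos [ 609.7 -138.1  264.1] wz 0.0 shift mm [  71.7 -180.     4. ] tilt [ 0. -0.] q6 -1.00
```

Contact is expected at a TCP height of about 185.

```bash
python3 -m creep '0 0 0 0.012 -0.03 0 -1;0 0 0 0.012 -0.03 0 -1;0 0 0 0.012 -0.03 0 -1;0 0 0 0.012 -0.03 0 -1;0 0 0 0.012 -0.03 0 -1' && python3 -m creep '0 0 0 0.012 -0.03 0.01 -1;0 0 0 0 0 0.03 -1;0 0 0 0 0 0.03 -1;0 0 0 0 0 0 -1;0 0 0 0 0 0 -1' && python3 -m creep '0 0 0 0 0 0 -1'; python3 plan.py 425.6 -198.5 185.5
```

```text
clock: 32.7
eef_pos: [454.4, -188.2, 262.5]
orientation: [-1.33, -2.844, -0.0]
ft_force: [-0.4, -0.9, -0.6]
width: 64.4
gripper_force: 66.3
clock: 33.2
eef_pos: [424.8, -197.9, 193.3]
orientation: [-1.329, -2.843, -0.001]
ft_force: [0.1, -0.1, -0.1]
width: 64.7
gripper_force: 66.4
clock: 33.3
eef_pos: [426.1, -198.5, 195.3]
orientation: [1.33, 2.845, -0.0]
ft_force: [-0.3, 0.1, -0.4]
width: 63.9
gripper_force: 66.4
clock 33.3 yaw 39.9 pos [ 426.1 -198.5  195.3] wz 0.0 shift mm [ 0.3 -0.4  9.8] tilt [ 0.001 -0.001] q6 -1.24
```

```bash
python3 -m creep '0 0 0 0 0 0.004 -1;0 0 0 0 0 0.004 -1;0 0 0 0 0 0 -1;0 0 0 0 0 0 -1;0 0 0 0 0 0 -1' && python3 -m creep '0 0 0 0 0 0.001 -1;0 0 0 0 0 0.0005 -1;0 0 0 0 0 0 -1;0 0 0 0 0 0 -1'
```

```text
clock: 33.8
eef_pos: [425.5, -198.3, 186.3]
orientation: [1.331, 2.846, -0.0]
ft_force: [-0.4, 0.3, -0.6]
width: 64.5
gripper_force: 66.4
clock: 34.2
eef_pos: [425.6, -198.3, 185.2]
orientation: [1.331, 2.846, -0.0]
ft_force: [-1.9, 1.4, 5.3]
width: 64.4
gripper_force: 67.0
```

Contact. Releasing, rising, retreating sideways and checking everything.

```bash
python3 -m creep '0 0 0 0 0 0 -0.1;0 0 0 0 0 0 1;0 0 0 0 0 0 1;0 0 0 0 0 0 1;0 0 0 0 0 0 1' && python3 -m creep '0 0 0 0 0 -0.02 1;0 0 0 0 0 -0.04 1;0 0 0 0 0 -0.04 1;0 0 0 0 0 -0.04 1;0 0 0 0 0 -0.04 1' && python3 -m creep '0 0 0 0 0 -0.03 1;0 0 0 0 0 -0.03 1;0 0 0 0 0 0 1;0 0 0 0 0 0 1;0 0 0 0 0 0 1'
python3 - <<'E'
from h import *
d=imaging.get_image("scene");cv2.imwrite("pics/f1.png",cv2.resize(d["image"][160:285,115:335],None,fx=3.6,fy=3.6,interpolation=cv2.INTER_CUBIC))
t=imaging.get_image("top")
P=dict(LS=(482.5,-406.7),LR=(425.6,-198.5),HX=(458,24.3),MR=(408.8,193),MS=(631.7,133.2))
for dd in (d,t):
    hsv=cv2.cvtColor(dd["image"],cv2.COLOR_BGR2HSV)
    for k,p in P.items():
        print(k,"cork expected",w2p(dd,[*p,40]).round(1))
out=np.hstack([cv2.resize(t["image"][int(v)-16:int(v)+16,int(u)-16:int(u)+16],(160,320//2),interpolation=cv2.INTER_CUBIC) for u,v in [w2p(t,[*p,10]) for p in P.values()]])
cv2.imwrite("pics/f2.png",out)
E
```

```text
clock: 34.7
eef_pos: [425.4, -198.2, 184.6]
orientation: [-1.331, -2.846, -0.0]
ft_force: [0.0, -0.0, -0.5]
width: 85.2
gripper_force: 0.0
clock: 35.2
eef_pos: [425.2, -198.1, 366.3]
orientation: [1.331, 2.846, 0.0]
ft_force: [1.0, -0.7, 0.2]
width: 84.9
gripper_force: 0.0
clock: 35.7
eef_pos: [425.2, -198.1, 423.3]
orientation: [-1.33, -2.844, -0.0]
ft_force: [0.4, -0.2, -0.0]
width: 85.6
gripper_force: 0.0
LS cork expected [133.2 176.3]
LR cork expected [195.8 181.6]
HX cork expected [254.2 202.7]
MR cork expected [311.8 207.3]
MS cork expected [268.1 248.2]
LS cork expected [370.9 188.2]
LR cork expected [314.  205.5]
HX cork expected [251.8 198.3]
MR cork expected [205.1 213.2]
MS cork expected [220.9 152.1]
```

View pics/f1.png

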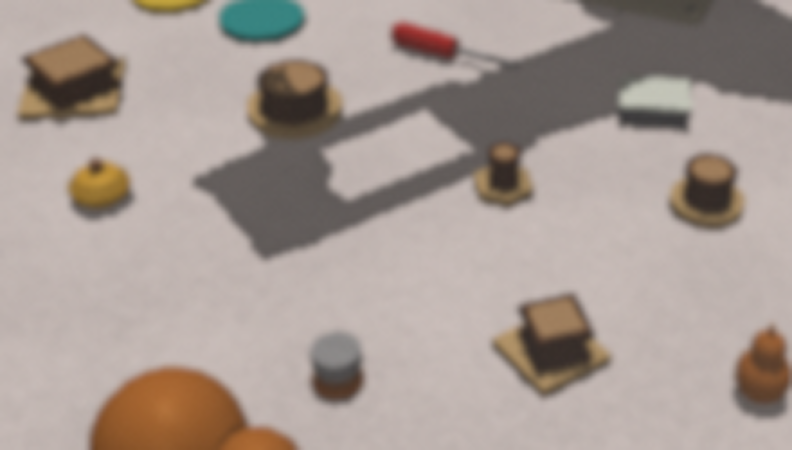

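View pics/f2.png

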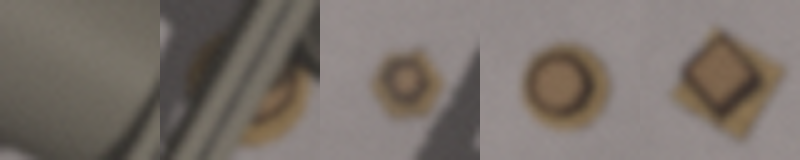

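All five stands are upright, and their corks lie within about 4 mm of where the plinth centres put them (largest offset: medium square, about 1.6 px). Handing in.

```bash
python3 -c "
from rig import finish_job
print(finish_job())"
```

```text
the job is handed in; nothing more can be done
None
```

All five stands are upright on their own plinths, within about 4 mm of centre by the camera images (limit 12 mm), and I handed the job in at about 36 s of the 131 s allowed; the judge's verdict was not shown.

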